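Gauge two kiln props and pack the sound one

ROBOT

A 6-joint arm with a two-finger parallel gripper is mounted at the origin on the work surface. World frame = base frame: x ahead of the robot, y to its left, z up, the work surface at z = 0. Lengths are in m, angles in degrees, forces in N, time in s.
With the tool pointing down it reaches from about 0.25 to 0.725 m from the base axis. Payload 9.7 kg.
Tool frame: the origin (TCP) lies midway between the tips of the shut fingers; the grasp point (between the pads) lies 19 mm behind it (grip_point_offset is the distance from the TCP to the grasp point, in m); y points along the fingers, z is the direction in which the jaws open and shut, and the axes are right-handed (so a half turn about y gives the same grasp; the last joint's range is limited). The gripper opens to 85 mm and grips with 20 to 120 N. Pads are 22 mm wide; open, the fingers measure 114 mm over their backs; the gripper's body (76 mm by 85 mm) begins 54 mm behind the grasp point. The pads swing forward as they close: fully open they stand 13 mm farther back than shut.
Start: joints at [65.031, 4.979, 10.078, 95.1, 0, 90], TCP at [0.232, 0.499, 0.231] pointing down, gripper open.
Joint ranges: [-179.16, 179.16], [-48.56, 103.87], [-65.8, 70.77], [-126.05, 130.52], [-82.76, 87.17], [-180, 180]. Speed limits (degrees/s): [127.2, 127.2, 147.25, 180, 180, 180].

INTERFACE

Orientations are given as [roll, pitch, yaw] about the fixed x, y, z axes, in that order (R = Rz(yaw) Ry(pitch) Rx(roll)).
In Python, from workcell import get_obs, camera, job_done, grip_point_offset gives the robot as it stands.
- The arm moves only by the tool move_arm, never from a script. Its argument "deltas" is a list that holds one entry, the list of rows, each a list of 4 numbers: the shift along the tool's x, y, z in m, then the turn about the tool's y in degrees. A call has 1 to 5 rows; each row is the pose to reach, as a shift and turn from the pose commanded when the call began, along the tool's axes at that moment; what a row does not reach only later rows make up. A row lasts 1/10 s, in which the tool goes at most 50 mm and 8.59 degrees, less where a joint would pass 70% of its speed; a pose out of reach is approached as far as the arm can. A call with a gripper value outside its range is refused whole. "claw" is the finger opening in m, from 0 to 0.0854, set as the call begins (left out, the last holds). The fingers move at their own pace and stop on an object; "newtons" is the grip in N (left out, the last holds). Time passes only in rows, so rows that repeat a pose let the fingers close. It gives the time, the measured TCP pose, the force and the opening at its end, in the units of the state.
- get_obs(): the state, without advancing time (a new reading comes with each control period).
- camera(name): name is "scene" or "top" or "wrist"; returns a dict with "color" (400x640x3 uint8, blue, green, red), "range_z" (400x640 float32, m along the optical axis (not along the pixel's ray), 0 where there is no reading), "fx", "fy", "cx", "cy" (pixels), "k1" (the pictures are not rectified: a ray, as slopes to the right and down, at radius r is drawn at 1 + k1 r^2 times it, then the intrinsics apply), "T" (4x4, takes a point from camera to world coordinates). Camera axes: x right, y down, z forward; pixel columns grow to the right and rows downward; lengths in m; the calibration is good to about 2 mm. A picture is of the moment at which its call begins.
- job_done(): hands the job in, once; it reports no verdict.
The state is a dict: "time": time; "q": joint angles; "qd": joint speeds; "joint_efforts": joint torques, N m; "ee_pos": TCP position; "tcp_rot": TCP orientation; "wrist_force": force on the tool from outside, world axes, zero at the start; "torque": the same for the moment, N m; "opening": finger opening in m.
Only numpy, scipy, OpenCV 4.12 (cv2) and the standard library are available. Lean on these libraries where they do the work, as an engineer would, in place of code of your own. Each camera call takes 0.05 s, during which the arm holds its last target. There are 200 camera calls.

TASK

Two loose hexagonal kiln props stand on the bench and one has a hidden lump in its bore. Find the sound one by sliding it all the way down over the gauge post, then stand it in the wooden tray, pushed firmly into the notch between the two props already there so that its flat faces touch both of them without gaps and the pair stands side by side back against the far wall. Stand the prop that stops partway on the post upright in the square crate, and leave the brush, the carving and the carving tool alone.

Things in the scene. Friction and masses are not known exactly. Their poses are not given: they have to be found in the camera images.
- prop_1: loose hexagonal kiln prop of plain pale fired clay, upright on the bench: 60 mm across flats (69 over corners), 80 mm tall, about 0.4 kg, hexagonal bore 30 mm across flats from end to end. Origin: centre of its underside, z up; flats face its +y and -y, corners lie on +x and -x. Looks the same as prop_2; their places are swapped at random.
- prop_2: loose prop, to look at the same as prop_1 (size, axes, origin). In one of these two a lump of glaze is hidden in the bore 25 mm above the lower end: on the gauge post it stops with its underside about 37 mm above the foot plate, while the sound one goes down onto the plate.
- packed_left: sound prop like prop_1 (size, axes, origin), standing loose in the tray near its far (+x) wall, beside packed_right and on its +y side, flats facing the tray's +y and -y. It may start up to 17 mm short of the far wall, up to 3 mm from its mate and 15 mm out of line with it; it slides when pushed.
- packed_right: the other prop of the pair in the tray, like packed_left but on the tray's -y side. Towards the robot (tray -x) the pair leaves a V-shaped notch of two flats in which one more prop, turned like them, nests: its centre 52 mm in tray -x from the pair's and midway between them. When it is pushed in, the pair slides back to the far wall.
- tray: a fixed shallow tray of pale wood, outside 182 mm (its x) by 135 mm (its y) by 33 mm tall, walls and floor 6 mm thick, so inside it is 170 by 123 mm; a prop against the far wall has its centre 50 mm to +x. Origin: centre of its underside, z up, +x towards the far wall where the pair stands; it is turned by up to 0.35 rad either way.
- gauge: a fixed steel gauge: round foot plate 90 mm in diameter and 12 mm thick with an upright round post 22 mm in diameter in its centre, its tip (cone-tipped over the last 6 mm) 74 mm above the bench. Origin: centre of the plate's underside on the bench, z up along the post.
- crate: a fixed square plywood crate for rejects, 140 by 140 mm outside, 34 mm tall, walls and floor 6 mm thick. Origin: centre of its underside, z up. Gauge and crate change places at random.
- brush: bystander: wooden scrubbing brush 200 mm long, 62 mm wide and 48 mm tall, lying bristles up left of the tray; origin at the centre of its underside, x along its length
- carving: bystander: unfinished clay carving, 85 by 60 mm, 108 mm tall; origin at the centre of its underside, z up
- chisel: bystander: wooden-handled carving tool 185 mm long, 12 mm thick, lying beyond the work; origin on the bench under its middle, x along it
Mind the look-alikes: they are no part of the job. Leave any turquoise or yellow look-alike of the packed_right alone. What is shaped like the prop_2 but blue or pink is not meant.

How it is judged:
By the outcome, as a careful person would: the job done as asked, in the order asked, and still so for the second after the job is handed in, with the robot touching nothing.
It also fails if it takes over 58 s, if anything falls off the work surface, if the arm or the gripper's body presses on something with over 40 N, if the wrist force passes 120 N, or if a joint passes its speed limit or range.

## Working session

There is one attempt and no reset: what is moved stays moved. The work goes in short steps, Python scripts to look and compute and a tool call to move; the robot and the scene stay as the last step left them, time stands still between calls to the robot, and variables do not carry over. Pictures are saved under pics/ and viewed, about 8 in all and at most 12, crops included, and the job is handed in when it is done.

Besides the shell and the picture viewer there is one more tool, called after ">>>" in YAML: its name, and indented under it one key for each argument. move_arm: Moves the arm, as the interface text tells. Its arguments: {"type":"object","properties":{"deltas":{"type":"array"},"claw":{"type":"number"},"newtons":{"type":"number"}},"required":["deltas"]}

```bash
ls; mkdir -p pics
python3 - <<'E'
from workcell import *
import cv2,numpy as np
print(get_obs(), grip_point_offset)
for n in ("top","scene"):
    c=camera(n); cv2.imwrite(f"pics/{n}0.png",c["color"]); np.save(f"pics/{n}0.npy",c,allow_pickle=True)
    print(n,c["fx"],c["fy"],c["cx"],c["cy"],c["k1"]);print(c["T"].round(4))
E
```

```text
pics
{'time': 0.0, 'q': array([6.50280327e+01, 5.01010456e+00, 1.00338034e+01, 9.50992794e+01,
       7.17021847e-05, 8.99995436e+01]), 'qd': array([ 0.00973715,  0.02731168, -0.04969857,  0.0292814 , -0.07764366,
       -0.07938444]), 'joint_efforts': array([-1.10361594e-03, -5.20392430e+01,  4.64802933e+01,  1.61680696e-02,
       -7.55858582e-05, -1.37618770e-05]), 'ee_pos': array([0.23209765, 0.49837233, 0.23058679]), 'tcp_rot': array([-9.00755805e+01,  7.23041811e-05, -2.49715110e+01]), 'wrist_force': array([ 0.02927636, -0.04589467, -0.41311996]), 'torque': array([0.00461271, 0.03939987, 0.02600172]), 'opening': 0.08545838439575756} 0.0187
top 450.75945032021616 450.75945032021616 319.1921313282448 202.97783447046828 -0.12280188313017172
[[-0.0173 -0.9988  0.0457  0.5133]
 [-0.9998  0.0167 -0.0126  0.0118]
 [ 0.0118 -0.046  -0.9989  1.3101]
 [ 0.      0.      0.      1.    ]]
scene 405.69018652196263 405.69018652196263 323.4476268532897 203.70645703479678 -0.08779139521648623
[[ 0.6039  0.6848 -0.408   1.0351]
 [ 0.7971 -0.5147  0.3159 -0.3371]
 [ 0.0063 -0.5159 -0.8566  0.9555]
 [ 0.      0.      0.      1.    ]]
```

View pics/top0.png

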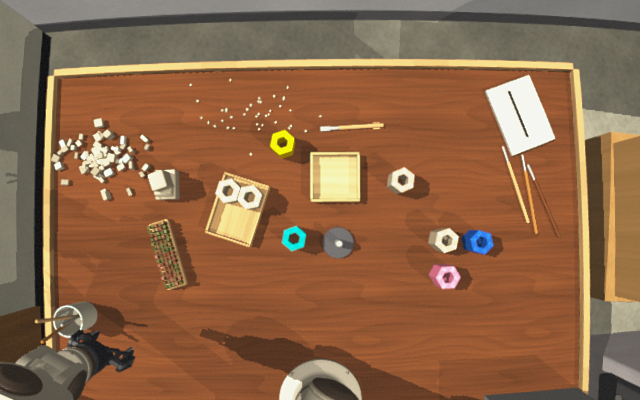

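View pics/scene0.png

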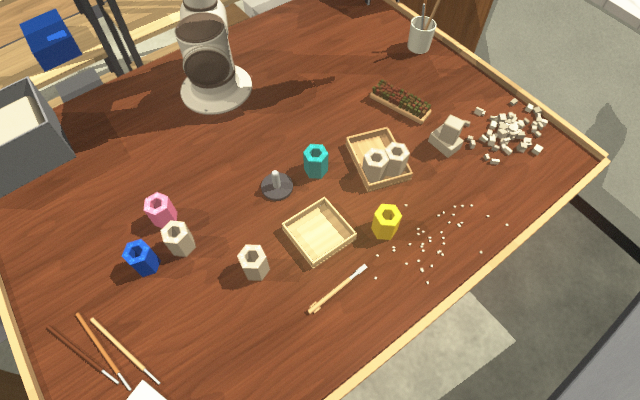

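Top view, what could be taken for the props: the pale hexes at (402,180) and (446,240) are the loose props. The look-alikes are blue (481,242), pink (447,277), turquoise (293,238) and yellow (282,142), and the packed pair stands at (228,190) and (250,197). The gauge is at (338,242), the crate at (335,177) and the tray at (238,209).

```bash
cat > h.py <<'E'
import numpy as np,cv2
from workcell import *
def rays(c,px):
    px=np.asarray(px,float).reshape(-1,2)
    d=np.stack([(px[:,0]-c["cx"])/c["fx"],(px[:,1]-c["cy"])/c["fy"]],1); u=d.copy()
    for _ in range(8): u=d/(1+c["k1"]*(u**2).sum(1,keepdims=True))
    return np.c_[u,np.ones(len(u))]@c["T"][:3,:3].T
def onz(c,px,z):
    r=rays(c,px); o=c["T"][:3,3]; return o+r*((z-o[2])/r[:,2])[:,None]
def cloud(c):
    v,u=np.mgrid[0:400,0:640]; r=rays(c,np.c_[u.ravel(),v.ravel()])
    P=c["T"][:3,3]+r*c["range_z"].reshape(-1,1); P[c["range_z"].ravel()==0]=np.nan
    return P.reshape(400,640,3)
def hexang(P,ctr,R=None):
    # angle of flats normal mod 60 from hull of top face points
    h=cv2.convexHull(P[:,:2].astype(np.float32)-ctr.astype(np.float32))[:,0]
    a=np.radians(np.arange(0,60,.5)); w=[]
    for t in a:
        k=t+np.radians([0,60,120]); n=np.stack([np.cos(k),np.sin(k)])
        w.append(((h@n).max(0)-(h@n).min(0)).max())
    i=int(np.argmin(w)); return np.degrees(a[i]),w[i]
E
cat > m.py <<'E'
from h import *
c=np.load("pics/top0.npy",allow_pickle=True).item(); P=cloud(c)
hsv=cv2.cvtColor(c["color"],cv2.COLOR_BGR2HSV)
m=((P[...,2]>.072)&(P[...,2]<.09)).astype(np.uint8)
n,l,s,ce=cv2.connectedComponentsWithStats(m)
for i in range(1,n):
    if s[i,4]<100 : continue
    q=np.argwhere(l==i)[:,::-1]; X=onz(c,q,.08); h=cv2.convexHull(q.astype(np.int32))[:,0]
    H=onz(c,h,.08); M=cv2.moments(H[:,:2].astype(np.float32)); ctr=np.array([M["m10"],M["m01"]])/M["m00"]
    print(ce[i].round(),s[i,4],"z",np.nanmedian(P[l==i][:,2]).round(3),"ctr",ctr.round(4),"ang",hexang(X,ctr),np.median(hsv[l==i],0))
# low boxes (rims)
m=((P[...,2]>.022)&(P[...,2]<.045)).astype(np.uint8)
n,l,s,ce=cv2.connectedComponentsWithStats(m,connectivity=8)
for i in range(1,n):
    if s[i,4]<150: continue
    q=np.argwhere(l==i)[:,::-1]; X=onz(c,q,.034)
    r=cv2.minAreaRect(X[:,:2].astype(np.float32)*1000); print("low",ce[i].round(),s[i,4],np.nanmedian(P[l==i][:,2]).round(3),r)
m=((P[...,2]>.05)&(P[...,2]<.078)); sub=m[225:260,322:355]
q=np.argwhere(sub)[:,::-1]+[322,225]; print("post",onz(c,q,.072).mean(0),len(q))
m=((P[...,2]>.008)&(P[...,2]<.02)); q=np.argwhere(m[225:262,318:360])[:,::-1]+[318,225]
X=onz(c,q,.012); print("plate",cv2.minEnclosingCircle(X[:,:2].astype(np.float32)),len(q))
E
python3 m.py
```

```text
[282. 143.] 329 z 0.08 ctr [0.7381 0.0958] ang (np.float64(17.5), np.float64(0.06181075479812191)) [ 30. 245. 247.]
[402. 180.] 330 z 0.08 ctr [ 0.6292 -0.2327] ang (np.float64(21.5), np.float64(0.0624827937864592)) [ 25.  37. 246.]
[238. 194.] 621 z 0.086 ctr [0.5992 0.2175] ang (np.float64(45.5), np.float64(0.12191263500768765)) [ 26.  30. 246.]
[294. 238.] 325 z 0.08 ctr [0.4761 0.0673] ang (np.float64(18.5), np.float64(0.06024249781045029)) [ 89. 245. 235.]
[446. 240.] 323 z 0.079 ctr [ 0.4615 -0.353 ] ang (np.float64(16.5), np.float64(0.06125791240257128)) [ 25.  40. 246.]
[481. 242.] 325 z 0.079 ctr [ 0.4537 -0.451 ] ang (np.float64(43.0), np.float64(0.06232068625091089)) [107. 200. 240.]
[447. 277.] 327 z 0.079 ctr [ 0.3596 -0.3533] ang (np.float64(4.0), np.float64(0.0631474557402092)) [164.  53. 246.]
low [100. 159.] 437 0.027 ((703.664794921875, 637.8267211914062), (87.84624481201172, 97.3201675415039), 58.950321197509766)
low [335. 176.] 384 0.034 ((646.6732177734375, -50.894615173339844), (137.18276977539062, 134.56101989746094), 89.07398223876953)
low [172. 185.] 211 0.039 ((633.6616821289062, 432.4219970703125), (61.72322082519531, 86.42251586914062), 89.00370025634766)
low [238. 211.] 490 0.033 ((558.4996948242188, 230.46917724609375), (137.5477294921875, 180.2877655029297), 70.85942840576172)
low [167. 253.] 865 0.039 ((433.5727844238281, 436.1505432128906), (195.4182891845703, 66.51888275146484), 16.482410430908203)
low [310. 382.] 186 0.03 ((61.72152328491211, 23.638599395751953), (46.100582122802734, 139.33700561523438), 21.662290573120117)
low [535. 395.] 297 0.034 ((-8.35908317565918, -634.2260131835938), (300.7759094238281, 13.141791343688965), 89.29029083251953)
post [ 0.46014937 -0.05571766  0.072     ] 49
plate ((0.46079593896865845, -0.05665070563554764), 0.045287229120731354) 671
```

Run:
```python
import cv2
t=cv2.imread("pics/top0.png")
cv2.imwrite("pics/crop.png",cv2.resize(t[125:295,200:510],None,fx=2.5,fy=2.5,interpolation=cv2.INTER_CUBIC))
```

```text
(no output)
```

View pics/crop.png

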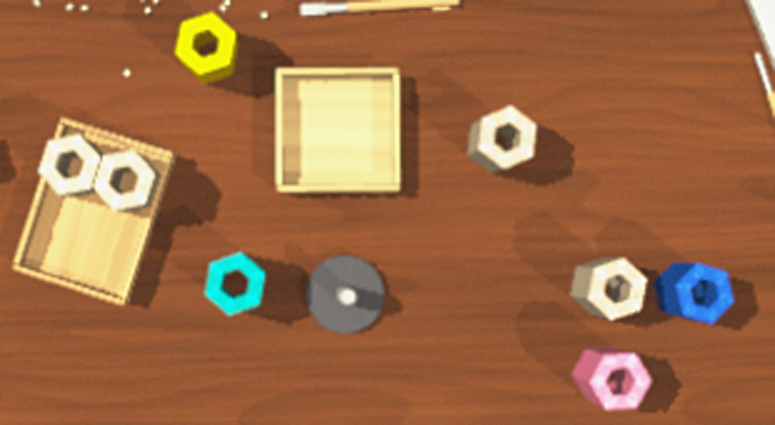

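Prop A is at (0.629,-0.233) with flats at 21.5°, and B is at (0.4615,-0.353) with flats at 16.5°. The crop confirms both are pale and separate from the blue and pink ones. The tray is at (0.5585,0.2305) with yaw -19.1°. I'll move above A and look with the wrist camera.

>>> move_arm:
  deltas:
    - [[0.167, 0, -0.124, 0], [0.167, 0, -0.124, 0], [0.167, 0, -0.124, 0], [0.167, 0, -0.124, 0], [0.167, 0, -0.124, 0]]
  claw: 0.085
  newtons: 40

```text
time: 0.6
ee_pos: [0.3327, 0.3121, 0.2315]
tcp_rot: [-90.0, -0.0, -25.2]
wrist_force: [0.1, -0.1, 1.6]
opening: 0.0851
```

>>> move_arm:
  deltas:
    - [[0.167, 0, -0.124, 0], [0.167, 0, -0.124, 0], [0.167, 0, -0.124, 0], [0.167, 0, -0.124, 0], [0.167, 0, -0.124, 0]]

```text
time: 1.1
ee_pos: [0.4317, 0.1293, 0.2309]
tcp_rot: [-90.1, -0.0, -25.2]
wrist_force: [-1.0, -0.0, 0.6]
opening: 0.0849
```

>>> move_arm:
  deltas:
    - [[0.167, 0, -0.124, 0], [0.167, 0, -0.124, 0], [0.167, 0, -0.124, 0], [0.167, 0, -0.124, 0], [0.167, 0, -0.124, 0]]

```text
time: 1.6
ee_pos: [0.5308, -0.0533, 0.2299]
tcp_rot: [-90.1, 0.1, -25.2]
wrist_force: [0.0, 0.7, -0.1]
opening: 0.085
```

>>> move_arm:
  deltas:
    - [[0.12, 0, -0.09, -16.5], [0.12, 0, -0.09, -16.5], [0.12, 0, -0.09, -16.5], [0.12, 0, -0.09, -16.5], [0.12, 0, -0.09, -16.5]]

```text
time: 2.1
ee_pos: [0.6004, -0.1822, 0.2298]
tcp_rot: [-90.0, 0.1, -8.5]
wrist_force: [-0.2, -0.1, -1.3]
opening: 0.0848
```

```bash
cat > w.py <<'E'
from h import *
import sys
n=sys.argv[1]; o=get_obs(); print(o["time"],o["ee_pos"].round(4),o["tcp_rot"].round(2),o["wrist_force"].round(1),o["opening"])
c=camera("wrist"); cv2.imwrite(f"pics/{n}.png",c["color"]); np.save(f"pics/{n}.npy",c,allow_pickle=True)
print(c["T"].round(3)); P=cloud(c)
zt=float(sys.argv[2]) if len(sys.argv)>2 else .08
m=((abs(P[...,2]-zt)<.006)).astype(np.uint8)
k,l,s,ce=cv2.connectedComponentsWithStats(m)
for i in range(1,k):
    if s[i,4]<400: continue
    q=np.argwhere(l==i)[:,::-1]; h=cv2.convexHull(q.astype(np.int32))[:,0]; H=onz(c,h,zt)
    M=cv2.moments(H[:,:2].astype(np.float32)); ctr=np.array([M["m10"],M["m01"]])/M["m00"]
    print(ce[i].round(),s[i,4:],"z",np.nanmedian(P[l==i][:,2]).round(4),"ctr",ctr.round(4),"ang",hexang(H,ctr),"bbox",s[i,:4])
E
python3 w.py w1
```

```text
2.1 [ 0.6004 -0.1822  0.2298] [-89.96   0.14  -8.53] [-0.2 -0.1 -1.3] 0.08482938204422007
[[ 0.147  0.948  0.283  0.529]
 [ 0.989 -0.141 -0.041 -0.172]
 [ 0.001  0.286 -0.958  0.372]
 [ 0.     0.     0.     1.   ]]
[570.  20.] [1992] z 0.0794 ctr [0.4879 0.0611] ang (np.float64(54.0), np.float64(0.06397516280306442)) bbox [533   0  78  46]
[104.  60.] [3494] z 0.0794 ctr [ 0.4622 -0.3541] ang (np.float64(18.0), np.float64(0.0642111201269818)) bbox [68 20 74 82]
[18. 75.] [1718] z 0.0793 ctr [ 0.4605 -0.4395] ang (np.float64(45.5), np.float64(0.05978266938973157)) bbox [ 0 37 42 71]
[267. 215.] [2128] z 0.0795 ctr [ 0.6299 -0.2363] ang (np.float64(22.0), np.float64(0.061523323178440135)) bbox [238 184  59  63]
[578. 263.] [2054] z 0.0794 ctr [0.737  0.0921] ang (np.float64(18.0), np.float64(0.06633674445327555)) bbox [545 235  66  58]
```

View pics/w1.png

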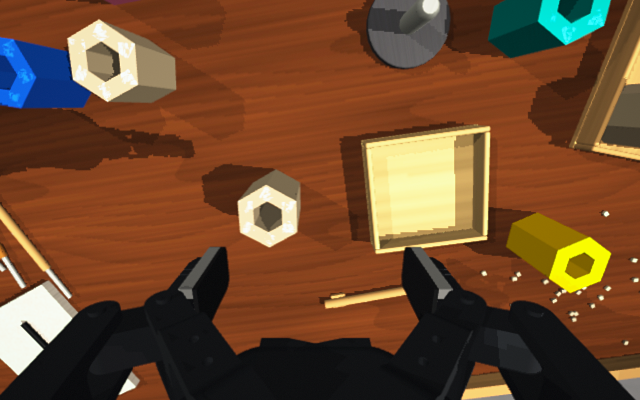

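The wrist view shows A at (268,212), with no obstacle beside it. It is at about (0.6296,-0.2345) with flats at 82°. I'll grasp it.

>>> move_arm:
  deltas:
    - [[0.0366, 0, -0.0474, 0], [0.0366, 0, -0.0474, 0], [0.0366, 0.05, -0.0474, 0], [0.0366, 0.1, -0.0474, 0], [0.0366, 0.12, -0.0474, 0]]

```text
time: 2.65
ee_pos: [0.6274, -0.2321, 0.1068]
tcp_rot: [-89.9, 0.3, -8.4]
wrist_force: [0.2, 0.9, -0.2]
opening: 0.0845
```

>>> move_arm:
  deltas:
    - [[0, 0.04, 0, 0], [0, 0.07, 0, 0], [0, 0.08, 0, 0], [0, 0.08, 0, 0]]

```text
time: 3.05
ee_pos: [0.6287, -0.2331, 0.0309]
tcp_rot: [-90.0, 0.1, -8.4]
wrist_force: [0.3, -0.6, -0.6]
opening: 0.0851
```

>>> move_arm:
  deltas:
    - [[0, 0, 0, 0], [0, 0, 0, 0], [0, 0, 0, 0], [0, 0, 0, 0], [0, 0, 0, 0]]
  claw: 0.05
  newtons: 40

```text
time: 3.55
ee_pos: [0.6306, -0.2351, 0.0341]
tcp_rot: [-90.0, -0.2, -8.5]
wrist_force: [-0.9, 0.4, 6.4]
opening: 0.0599
```

>>> move_arm:
  deltas:
    - [[0, -0.03, 0, 0], [0, -0.07, 0, 0], [0, -0.11, 0, 0], [-0.02, -0.13, 0.016, 0], [-0.05, -0.13, 0.039, 0]]

```text
time: 4.05
ee_pos: [0.5872, -0.1895, 0.1653]
tcp_rot: [-90.1, -0.4, -8.5]
wrist_force: [-0.3, 0.2, -3.7]
opening: 0.0594
```

>>> move_arm:
  deltas:
    - [[-0.035, 0, 0.027, 0], [-0.07, 0, 0.055, 0], [-0.105, 0, 0.082, 0], [-0.13, 0, 0.101, 0], [-0.1435, 0, 0.112, 0]]

```text
time: 4.55
ee_pos: [0.4585, -0.0553, 0.1622]
tcp_rot: [-90.0, -0.1, -8.4]
wrist_force: [0.2, 1.2, -3.0]
opening: 0.0595
```

>>> move_arm:
  deltas:
    - [[0, 0, 0, 0], [0, 0, 0, 0]]

```text
time: 4.75
ee_pos: [0.4605, -0.0567, 0.162]
tcp_rot: [-90.0, -0.1, -8.4]
wrist_force: [1.2, -0.6, -3.6]
opening: 0.0595
```

```bash
python3 w.py w2 .206
python3 - <<'E'
from h import *
c=camera("top"); np.save("pics/t2.npy",c,allow_pickle=True); cv2.imwrite("pics/t2.png",c["color"])
c=camera("scene"); np.save("pics/s2.npy",c,allow_pickle=True); cv2.imwrite("pics/s2.png",c["color"])
E
```

```text
4.75 [ 0.4605 -0.0567  0.162 ] [-90.    -0.09  -8.44] [ 1.2 -0.6 -3.6] 0.05945261187426317
[[ 0.146  0.947  0.287  0.389]
 [ 0.989 -0.139 -0.042 -0.046]
 [ 0.     0.29  -0.957  0.304]
 [ 0.     0.     0.     1.   ]]
[315. 282.] [13464] z 0.2074 ctr [ 0.4569 -0.0561] ang (np.float64(52.0), np.float64(0.08038357072061952)) bbox [193 214 245 134]
```

View pics/w2.png

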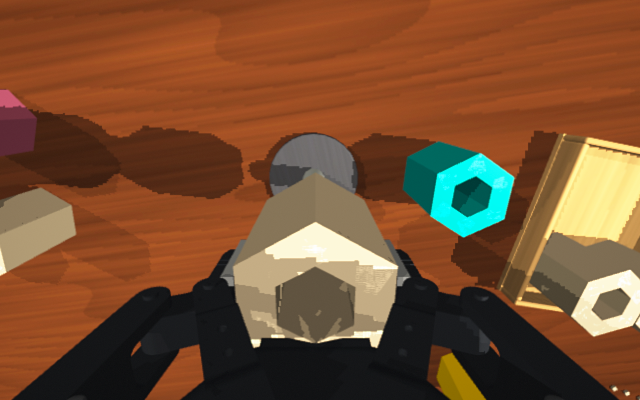

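Run:
```python
from h import *
c=np.load("pics/w2.npy",allow_pickle=True).item(); P=cloud(c)
zt=np.nanmedian(P[225:262,300:335,2]); print("ztop",zt)
y=np.radians(-8.44); x=np.array([np.cos(y),np.sin(y)]); 
X=onz(c,[(316,222),(236,266),(397,266),(315,268),(276,290),(355,290)],zt)[:,:2]
for p,r in zip(X,[.0346,.0173]and[.0346]*3+[.0173]*3): print(p.round(4))
print("ctr front outer",X[0]+.0346*x,"sides",X[1:3].mean(0)+.0173*x,"bore front",X[3]+.0173*x,"bore sides",X[4:].mean(0)+.00866*x)
m=(abs(P[...,2]-.012)<.004); m[:, :230]=0;m[:,400:]=0;m[:120]=0
q=np.argwhere(m)[:,::-1]; G=onz(c,q,.012)[:,:2]; print("plate",cv2.minEnclosingCircle(G.astype(np.float32)),len(q))
```

```text
ztop 0.20751388024656664
[ 0.4272 -0.0513]
[ 0.44   -0.0827]
[ 0.4485 -0.0246]
[ 0.445  -0.0543]
[ 0.4521 -0.0701]
[ 0.4564 -0.0409]
ctr front outer [ 0.46142623 -0.05642256] sides [ 0.46138291 -0.05618972] bore front [ 0.46209021 -0.0568487 ] bore sides [ 0.46277375 -0.05674856]
plate ((0.45765137672424316, -0.05835569649934769), 0.04458713158965111) 3575
```

>>> move_arm:
  deltas:
    - [[-0.0023, 0.03, -0.0014, 0], [-0.0023, 0.05, -0.0014, 0], [-0.0023, 0.055, -0.0014, 0], [-0.0023, 0.062, -0.0014, 0], [-0.0023, 0.062, -0.0014, 0]]

```text
time: 5.4
ee_pos: [0.4578, -0.058, 0.0992]
tcp_rot: [-90.0, 0.0, -8.5]
wrist_force: [-0.1, 0.2, -4.4]
opening: 0.0597
```

>>> move_arm:
  deltas:
    - [[0, 0.006, 0, 0], [0, 0.01, 0, 0], [0, 0.01, 0, 0]]

```text
time: 5.7
ee_pos: [0.4576, -0.0578, 0.089]
tcp_rot: [-90.0, 0.0, -8.5]
wrist_force: [0.5, -0.7, -4.2]
opening: 0.0594
```

>>> move_arm:
  deltas:
    - [[0, 0.003, 0, 0], [0, 0.006, 0, 0], [0, 0.009, 0, 0], [0, 0.009, 0, 0]]

```text
time: 6.1
ee_pos: [0.4574, -0.0578, 0.0798]
tcp_rot: [-90.0, 0.0, -8.5]
wrist_force: [-0.0, -0.8, -3.4]
opening: 0.0593
```

>>> move_arm:
  deltas:
    - [[0, 0.004, 0, 0], [0, 0.008, 0, 0], [0, 0.012, 0, 0], [0, 0.012, 0, 0]]

```text
time: 6.5
ee_pos: [0.4573, -0.0578, 0.0675]
tcp_rot: [-90.0, 0.1, -8.5]
wrist_force: [-1.2, -0.7, -4.4]
opening: 0.0596
```

>>> move_arm:
  deltas:
    - [[0, 0.005, 0, 0], [0, 0.01, 0, 0], [0, 0.014, 0, 0], [0, 0.017, 0, 0], [0, 0.017, 0, 0]]

```text
time: 7.0
ee_pos: [0.4574, -0.0578, 0.0507]
tcp_rot: [-90.0, 0.0, -8.5]
wrist_force: [-0.0, -0.1, -3.1]
opening: 0.0595
```

>>> move_arm:
  deltas:
    - [[0, 0.002, 0, 0], [0, 0.004, 0, 0], [0, 0.005, 0, 0], [0, 0.005, 0, 0]]

```text
time: 7.4
ee_pos: [0.4577, -0.0578, 0.0463]
tcp_rot: [-90.0, -0.0, -8.5]
wrist_force: [-0.1, 0.6, -3.7]
opening: 0.0595
```

>>> move_arm:
  deltas:
    - [[0, 0.001, 0, 0], [0, 0.002, 0, 0], [0, 0.003, 0, 0], [0, 0.003, 0, 0]]

```text
time: 7.8
ee_pos: [0.4578, -0.0578, 0.0461]
tcp_rot: [-90.0, -0.1, -8.5]
wrist_force: [-12.7, 1.5, 23.0]
opening: 0.0597
```

A goes all the way onto the plate: the contact came at an underside height of about 12 mm. So A is the sound one. I'll lift it and carry it to the tray.

>>> move_arm:
  deltas:
    - [[0, -0.03, 0, 0], [0, -0.07, 0, 0], [0, -0.115, 0, 0], [0, -0.14, 0, 0], [0, -0.14, 0, 0]]

```text
time: 8.3
ee_pos: [0.4593, -0.0581, 0.1871]
tcp_rot: [-90.0, -0.4, -8.5]
wrist_force: [0.9, 1.4, -4.3]
opening: 0.0596
```

>>> move_arm:
  deltas:
    - [[0, 0, 0.03, 0], [0.003, 0, 0.07, 0], [0.006, 0, 0.115, 0], [0.009, 0, 0.16, 0], [0.012, 0, 0.205, 0]]

```text
time: 8.8
ee_pos: [0.4994, 0.1448, 0.1815]
tcp_rot: [-90.0, 0.1, -8.5]
wrist_force: [0.4, -0.3, -3.3]
opening: 0.0593
```

>>> move_arm:
  deltas:
    - [[0.004, 0, 0.04, 5.3], [0.008, 0, 0.075, 10.6], [0.0106, 0, 0.102, 10.6], [0.0106, 0, 0.102, 10.6], [0.0106, 0, 0.102, 10.6]]

```text
time: 9.3
ee_pos: [0.5247, 0.2427, 0.1812]
tcp_rot: [-90.1, 0.1, -19.0]
wrist_force: [-0.4, -0.5, -4.6]
opening: 0.0596
```

```bash
python3 w.py w3 .08
python3 - <<'E'
from h import *
c=np.load("pics/w3.npy",allow_pickle=True).item(); P=cloud(c)
m=(abs(P[...,2]-.033)<.004).astype(np.uint8)
k,l,s,ce=cv2.connectedComponentsWithStats(m)
for i in range(1,k):
    if s[i,4]>300:
        X=onz(c,np.argwhere(l==i)[:,::-1],.033)[:,:2]; print(ce[i].round(),s[i],cv2.minAreaRect((X*1000).astype(np.float32)))
E
```

```text
9.3 [0.5247 0.2427 0.1812] [-90.13   0.11 -18.99] [-0.4 -0.5 -4.6] 0.05963321023079029
[[ 0.324  0.907  0.27   0.457]
 [ 0.946 -0.31  -0.095  0.267]
 [-0.002  0.286 -0.958  0.324]
 [ 0.     0.     0.     1.   ]]
[105. 204.] [3391] z 0.0794 ctr [0.4748 0.0681] ang (np.float64(17.0), np.float64(0.0643876809974777)) bbox [ 65 166  81  77]
[542. 232.] [686] z 0.0802 ctr [0.6302 0.425 ] ang (np.float64(12.5), np.float64(0.05769182859660957)) bbox [520 208  53  67]
[311. 156.] [ 243  125  140  108 1987] ((523.5657958984375, 240.09616088867188), (134.2315216064453, 109.11457824707031), 71.5337905883789)
[503. 206.] [485 173  62  89 528] ((619.2667236328125, 414.4011535644531), (50.8830680847168, 100.78243255615234), 55.60486602783203)
[ 80. 315.] [ 39 287 107  68 862] ((581.7733154296875, -57.30841064453125), (49.91733169555664, 151.8616485595703), 19.997621536254883)
[178. 374.] [151 349  45  42 415] ((706.76513671875, -0.9364700317382812), (36.762203216552734, 80.10523223876953), 36.61124038696289)
```

View pics/w3.png

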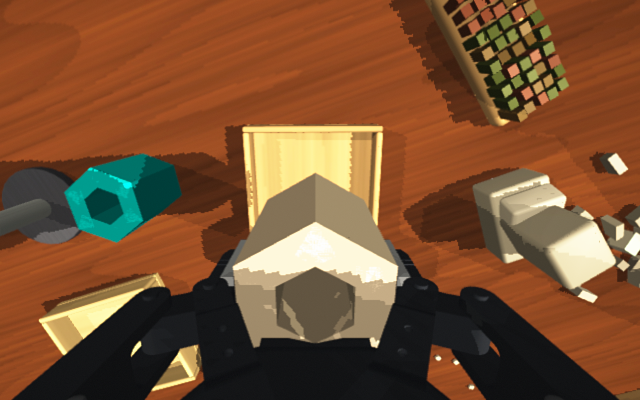

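Here the tray's near wall runs level from (244,128) to (382,128), so the yaw matches, and the prop's front corner at (316,222) is about centred.

```bash
python3 - <<'E'
from h import *
c=np.load("pics/w3.npy",allow_pickle=True).item(); P=cloud(c)
m=(abs(P[...,2]-.033)<.004); m[:,:235]=0; m[:,395:]=0; m[230:]=0;m[:115]=0
X=onz(c,np.argwhere(m)[:,::-1],.033)[:,:2]
for yaw in (-18.5,-19.1):
    y=np.radians(yaw);x=np.array([np.cos(y),np.sin(y)]);n=np.array([-x[1],x[0]])
    u=X@x; v=X@n; near=np.percentile(u,.5); 
    print(yaw,"near u",near,"v",np.percentile(v,.5),np.percentile(v,99.5),"ctr world",x*(near+.091)+n*(np.percentile(v,.5)+np.percentile(v,99.5))/2)
zt=np.nanmedian(P[225:262,300:335,2]); k=onz(c,[(316,222),(236,266),(397,266)],zt)[:,:2]
print("prop",zt,k[0]+.0346*x,k[1:].mean(0)+.0173*x, "side dir",np.degrees(np.arctan2(*(k[2]-k[1])[::-1]))-90)
e=onz(c,[(244,128),(382,128)],.033)[:,:2]; print("near edge yaw",np.degrees(np.arctan2(*(e[1]-e[0])[::-1]))-90)
E
python3 - <<'E'
import sys; sys.path.insert(0,".")
from h import *
# packed pair from initial top view by bore holes / split along the line
c=np.load("pics/top0.npy",allow_pickle=True).item(); P=cloud(c)
m=((P[...,2]>.072)&(P[...,2]<.095)).astype(np.uint8)[170:220,205:275]
w=cv2.resize(m,None,fx=4,fy=4,interpolation=cv2.INTER_NEAREST)
cs,hi=cv2.findContours(w,cv2.RETR_CCOMP,cv2.CHAIN_APPROX_NONE)
for a,hh in zip(cs,hi[0]):
    if hh[3]>=0 and cv2.contourArea(a)>200:
        M=cv2.moments(a); print("bore",onz(c,[(M["m10"]/M["m00"]/4+205-.4,M["m01"]/M["m00"]/4+170-.4)],.08)[0,:2],cv2.contourArea(a)/16)
E
```

```text
-18.5 near u 0.3658280144090568 v 0.32697045319772183 0.4607002761183075 ctr world [0.55818661 0.22852974]
-19.1 near u 0.36193992420172544 v 0.33152079719620914 0.4650459329263789 ctr world [0.55833053 0.22814738]
prop 0.22678387004367662 [0.52591504 0.24302223] [0.52589504 0.24327864] side dir -18.86434362218577
near edge yaw -18.921518288243064
bore [0.59004219 0.18698585] 88.0625
bore [0.60677585 0.24642271] 93.09375
```

>>> move_arm:
  deltas:
    - [[0, 0.04, -0.002, 0], [0, 0.08, -0.002, 0], [0, 0.115, -0.002, 0], [0, 0.13, -0.002, 0], [0, 0.1395, -0.002, 0]]

```text
time: 9.85
ee_pos: [0.5241, 0.2396, 0.0427]
tcp_rot: [-90.1, 0.1, -19.1]
wrist_force: [-0.3, -0.2, -2.8]
opening: 0.0598
```

>>> move_arm:
  deltas:
    - [[0, 0, 0, 0], [0.003, 0, 0, 0], [0.008, 0, 0, 0], [0.013, 0, 0, 0], [0.018, 0, 0, 0]]

```text
time: 10.35
ee_pos: [0.5425, 0.2347, 0.0445]
tcp_rot: [-90.0, -0.1, -19.1]
wrist_force: [-0.4, -0.1, -4.4]
opening: 0.0597
```

>>> move_arm:
  deltas:
    - [[0.002, 0, 0, 0], [0.004, 0, 0, 0], [0.006, 0, 0, 0], [0.008, 0, 0, 0], [0.008, 0, 0, 0]]

```text
time: 10.85
ee_pos: [0.5491, 0.232, 0.0436]
tcp_rot: [-90.0, 0.0, -19.1]
wrist_force: [-1.1, 0.9, -3.6]
opening: 0.0594
```

>>> move_arm:
  deltas:
    - [[0.001, 0.001, 0, 0], [0.002, 0.002, 0, 0], [0.003, 0.002, 0, 0], [0.004, 0.002, 0, 0], [0.004, 0.002, 0, 0]]

```text
time: 11.35
ee_pos: [0.5524, 0.2308, 0.0416]
tcp_rot: [-90.0, 0.1, -19.1]
wrist_force: [-4.4, 1.1, -1.8]
opening: 0.0596
```

>>> move_arm:
  deltas:
    - [[0.001, 0, 0, 0], [0.002, 0, 0, 0], [0.002, 0, 0, 0]]

```text
time: 11.65
ee_pos: [0.5542, 0.2303, 0.0417]
tcp_rot: [-90.0, 0.1, -19.1]
wrist_force: [-5.9, 0.8, -1.4]
opening: 0.0595
```

>>> move_arm:
  deltas:
    - [[0.001, 0, 0, 0], [0.002, 0, 0, 0], [0.002, 0, 0, 0]]

```text
time: 11.95
ee_pos: [0.5561, 0.2296, 0.0417]
tcp_rot: [-90.0, 0.1, -19.1]
wrist_force: [-5.9, 0.9, -1.3]
opening: 0.0593
```

>>> move_arm:
  deltas:
    - [[0.001, 0, 0, 0], [0.002, 0, 0, 0], [0.002, 0, 0, 0]]

```text
time: 12.25
ee_pos: [0.5572, 0.2292, 0.0417]
tcp_rot: [-90.0, 0.2, -19.0]
wrist_force: [-10.1, 1.7, 1.7]
opening: 0.0593
```

>>> move_arm:
  deltas:
    - [[0.001, 0, 0, 0], [0.0015, 0, 0, 0], [0.0015, 0, 0, 0]]

```text
time: 12.55
ee_pos: [0.5574, 0.2291, 0.0418]
tcp_rot: [-90.0, 0.3, -19.0]
wrist_force: [-16.9, 2.6, 5.6]
opening: 0.0594
```

The pair has stalled against the far wall at 17 N. I'll push a little more, seat it on the floor, then release.

>>> move_arm:
  deltas:
    - [[0.001, 0.001, 0, 0], [0.002, 0.002, 0, 0], [0.002, 0.002, 0, 0]]

```text
time: 12.85
ee_pos: [0.5576, 0.2287, 0.0404]
tcp_rot: [-90.1, 0.5, -18.9]
wrist_force: [-27.9, 4.2, 14.2]
opening: 0.0592
```

Run:
```python
from h import *
for n in("scene",):
    c=camera(n); cv2.imwrite("pics/s3.png",cv2.resize(c["color"][90:220,290:470],None,fx=4,fy=4,interpolation=cv2.INTER_CUBIC))
```

```text
(no output)
```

View pics/s3.png

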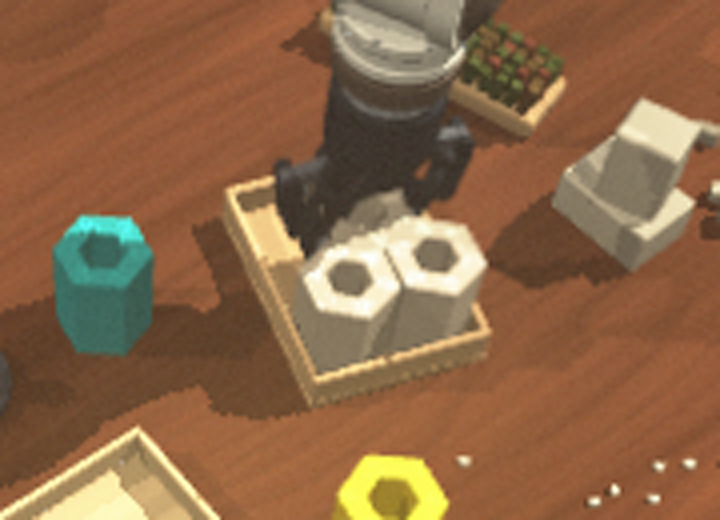

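View: the pair's tops at (350,280) and (437,255) stand level against the far wall, and the held prop nests behind them. Releasing.

>>> move_arm:
  deltas:
    - [[0, 0, 0, 0], [0, 0, 0, 0], [0, 0, 0, 0]]
  claw: 0.074

```text
time: 13.2
ee_pos: [0.5626, 0.2277, 0.0402]
tcp_rot: [-90.0, -0.1, -19.1]
wrist_force: [0.2, 0.4, 0.4]
opening: 0.0741
```

>>> move_arm:
  deltas:
    - [[0, -0.02, 0, 0], [0, -0.05, 0, 0], [0, -0.1, 0, 0], [0, -0.15, 0, 0], [0, -0.18, 0, 0]]

```text
time: 13.7
ee_pos: [0.5628, 0.2277, 0.2243]
tcp_rot: [-89.8, -0.2, -19.1]
wrist_force: [0.3, 0.1, 0.7]
opening: 0.0743
```

>>> move_arm:
  deltas:
    - [[-0.04, 0, -0.03, 0], [-0.07, 0, -0.07, 0], [-0.09, 0, -0.11, 0], [-0.1, 0, -0.15, 0], [-0.1, 0, -0.15, 0]]

```text
time: 14.2
ee_pos: [0.4167, 0.1161, 0.2211]
tcp_rot: [-90.0, -0.1, -19.2]
wrist_force: [0.5, 0.8, 0.0]
opening: 0.0741
```

```bash
cat > chk.py <<'E'
from h import *
o=get_obs(); print(o["time"],o["ee_pos"].round(4),o["tcp_rot"].round(2))
c=camera("top"); P=cloud(c); np.save("pics/chk.npy",c,allow_pickle=True)
a=c["color"][120:295,190:500]; cv2.imwrite("pics/chk.png",cv2.resize(a,None,fx=2.5,fy=2.5,interpolation=cv2.INTER_CUBIC))
ctr=np.array([.5583,.2292]); y=np.radians(-18.9);x=np.array([np.cos(y),np.sin(y)]);n=np.array([-x[1],x[0]])
m=((P[...,2]>.072)&(P[...,2]<.098)).astype(np.uint8)[165:265,195:285]
w=cv2.resize(m,None,fx=4,fy=4,interpolation=cv2.INTER_NEAREST)
cs,hi=cv2.findContours(w,cv2.RETR_CCOMP,cv2.CHAIN_APPROX_NONE)
for k,hh in zip(cs,hi[0]):
    A=cv2.contourArea(k)/16
    if A>15:
        M=cv2.moments(k); X=onz(c,[(M["m10"]/M["m00"]/4+195-.4,M["m01"]/M["m00"]/4+165-.4)],.083)[0,:2]
        print("hole" if hh[3]>=0 else "outer",A,X.round(4),"uv",((X-ctr)@x).round(4),((X-ctr)@n).round(4))
E
python3 chk.py
```

```text
14.2 [0.4167 0.1161 0.2211] [-89.97  -0.13 -19.19]
outer 20.90625 [0.476  0.0951] uv -0.0344 -0.1535
outer 1262.15625 [0.5902 0.2206] uv 0.0329 0.0022
hole 97.3125 [0.5591 0.2307] uv 0.0003 0.0016
hole 86.875 [0.5959 0.1841] uv 0.0502 -0.0305
hole 91.90625 [0.6154 0.2436] uv 0.0494 0.0322
```

View pics/chk.png

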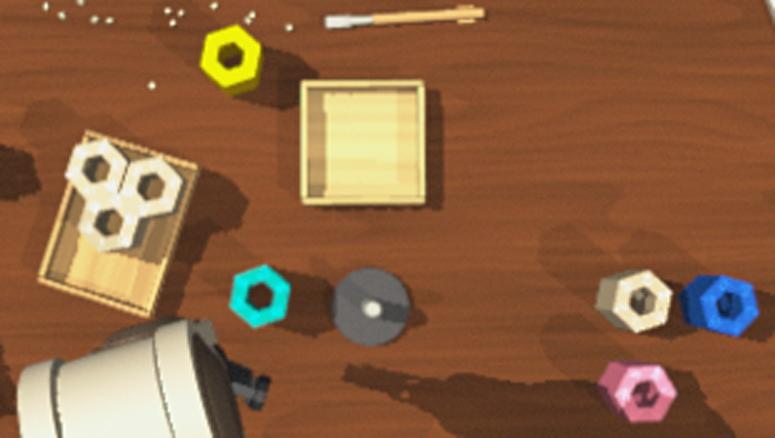

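The nested prop (bore u≈0) sits between the pair (u≈50, v ±31) against the far wall, matching the nominal pose. Now prop B: I'll move over it with the yaw at 47°, so the fingers clear the blue and pink ones.

>>> move_arm:
  deltas:
    - [[0.0985, 0, -0.214, 0], [0.0985, 0, -0.214, 0], [0.0985, 0, -0.214, 0], [0.0985, 0, -0.214, 0], [0.0985, 0, -0.214, 0]]
  claw: 0.085

```text
time: 14.75
ee_pos: [0.4425, -0.1185, 0.2197]
tcp_rot: [-90.0, -0.0, -19.1]
wrist_force: [0.5, 1.2, 0.3]
opening: 0.0854
```

>>> move_arm:
  deltas:
    - [[0.0985, 0, -0.214, -8], [0.0985, 0, -0.214, -16], [0.0985, 0, -0.214, -24], [0.0985, 0, -0.214, -32], [0.0985, 0, -0.214, -36]]

```text
time: 15.25
ee_pos: [0.4657, -0.3528, 0.2194]
tcp_rot: [-90.0, -0.0, 17.2]
wrist_force: [0.9, 0.5, 0.5]
opening: 0.085
```

>>> move_arm:
  deltas:
    - [[0, 0, 0, -8], [0, 0, 0, -16], [0, 0, 0, -24], [0, 0, 0, -30.2], [0, 0, 0, -30.2]]

```text
time: 15.75
ee_pos: [0.4657, -0.3506, 0.2192]
tcp_rot: [-90.0, 0.0, 47.2]
wrist_force: [1.3, -0.9, 0.5]
opening: 0.0853
```

```bash
python3 w.py w4 .08
```

```text
15.75 [ 0.4657 -0.3506  0.2192] [-89.99   0.    47.22] [ 1.3 -0.9  0.5] 0.08531722950222262
[[-0.735  0.65   0.195  0.417]
 [ 0.678  0.704  0.212 -0.405]
 [ 0.     0.288 -0.958  0.361]
 [ 0.     0.     0.     1.   ]]
[246.  90.] [3134] z 0.0795 ctr [ 0.4535 -0.4554] ang (np.float64(43.5), np.float64(0.060289082636329386)) bbox [208  54  77  73]
[397.  99.] [3113] z 0.0795 ctr [ 0.3595 -0.3578] ang (np.float64(59.5), np.float64(0.060923332563328686)) bbox [359  62  78  76]
[315. 175.] [2530] z 0.0795 ctr [ 0.4611 -0.3566] ang (np.float64(17.0), np.float64(0.06047809386532859)) bbox [284 140  63  71]
```

>>> move_arm:
  deltas:
    - [[-0.0065, 0, 0, 0], [-0.0065, 0.04, 0, 0], [-0.0065, 0.085, 0, 0], [-0.0065, 0.125, 0, 0], [-0.0065, 0.14, 0, 0]]

```text
time: 16.3
ee_pos: [0.4586, -0.3541, 0.0756]
tcp_rot: [-89.7, 0.0, 47.0]
wrist_force: [-0.7, 0.2, 1.0]
opening: 0.0851
```

>>> move_arm:
  deltas:
    - [[0, 0.025, 0, 0], [0, 0.045, 0, 0], [0, 0.048, 0, 0], [0, 0.048, 0, 0]]

```text
time: 16.7
ee_pos: [0.4605, -0.3554, 0.0326]
tcp_rot: [-90.0, 0.0, 47.1]
wrist_force: [-0.5, 0.2, 0.7]
opening: 0.085
```

>>> move_arm:
  deltas:
    - [[0, 0, 0, 0], [0, 0, 0, 0], [0, 0, 0, 0], [0, 0, 0, 0], [0, 0, 0, 0]]
  claw: 0.05

```text
time: 17.2
ee_pos: [0.4611, -0.3556, 0.0336]
tcp_rot: [-90.2, -0.0, 47.1]
wrist_force: [-0.7, -0.5, 6.5]
opening: 0.0597
```

>>> move_arm:
  deltas:
    - [[0, -0.03, 0, 0], [0, -0.07, 0, 0], [0, -0.115, 0, 0], [0, -0.15, 0, 0], [0, -0.15, 0, 0]]

```text
time: 17.7
ee_pos: [0.4618, -0.3562, 0.1878]
tcp_rot: [-90.5, -0.0, 47.1]
wrist_force: [0.8, -1.2, -3.2]
opening: 0.0594
```

>>> move_arm:
  deltas:
    - [[0.03, 0, 0.006, 0], [0.07, 0, 0.014, 0], [0.115, 0, 0.023, 0], [0.15, 0, 0.03, 0], [0.18, 0, 0.036, 0]]

```text
time: 18.2
ee_pos: [0.5569, -0.1967, 0.1806]
tcp_rot: [-89.9, 0.0, 47.2]
wrist_force: [0.2, -0.3, -3.8]
opening: 0.0596
```

>>> move_arm:
  deltas:
    - [[0.045, 0, 0.009, 0], [0.085, 0, 0.017, 0], [0.12, 0, 0.024, 0], [0.15, 0, 0.03, 0], [0.17, 0, 0.0345, 0]]

```text
time: 18.7
ee_pos: [0.6473, -0.0485, 0.1803]
tcp_rot: [-89.9, 0.1, 47.2]
wrist_force: [0.3, -0.0, -3.8]
opening: 0.0597
```

>>> move_arm:
  deltas:
    - [[0, 0.03, 0, 0], [0, 0.07, 0, 0], [0, 0.11, 0, 0], [0, 0.13, 0, 0], [0, 0.13, 0, 0]]

```text
time: 19.2
ee_pos: [0.6441, -0.0507, 0.0472]
tcp_rot: [-89.7, 0.3, 47.1]
wrist_force: [-0.2, 0.6, -2.8]
opening: 0.0597
```

>>> move_arm:
  deltas:
    - [[0, 0.002, 0, 0], [0, 0.004, 0, 0], [0, 0.006, 0, 0], [0, 0.006, 0, 0]]

```text
time: 19.6
ee_pos: [0.6472, -0.0506, 0.0466]
tcp_rot: [-90.1, -0.0, 47.1]
wrist_force: [0.4, -0.3, -3.2]
opening: 0.0592
```

>>> move_arm:
  deltas:
    - [[0, 0.002, 0, 0], [0, 0.004, 0, 0], [0, 0.006, 0, 0], [0, 0.006, 0, 0], [0, 0.006, 0, 0]]

```text
time: 20.1
ee_pos: [0.6468, -0.0506, 0.0397]
tcp_rot: [-90.0, 0.0, 47.1]
wrist_force: [0.2, 0.3, -3.3]
opening: 0.0593
```

>>> move_arm:
  deltas:
    - [[0, 0.001, 0, 0], [0, 0.001, 0, 0], [0, 0.001, 0, 0]]

```text
time: 20.4
ee_pos: [0.6468, -0.0505, 0.0397]
tcp_rot: [-90.0, -0.0, 47.1]
wrist_force: [-3.7, 0.3, 6.0]
opening: 0.0594
```

Prop B is on the crate floor. I'll release, retreat and check.

>>> move_arm:
  deltas:
    - [[0, 0, 0, 0], [0, 0, 0, 0], [0, 0, 0, 0]]
  claw: 0.078

```text
time: 20.7
ee_pos: [0.647, -0.0506, 0.0387]
tcp_rot: [-90.0, -0.0, 47.1]
wrist_force: [0.3, -0.1, 0.5]
opening: 0.0778
```

>>> move_arm:
  deltas:
    - [[0, -0.02, 0, 0], [0, -0.05, 0, 0], [0, -0.1, 0, 0], [0, -0.15, 0, 0], [0, -0.19, 0, 0]]

```text
time: 21.2
ee_pos: [0.6469, -0.0506, 0.232]
tcp_rot: [-90.1, -0.1, 47.1]
wrist_force: [1.9, -0.0, 0.5]
opening: 0.0779
```

>>> move_arm:
  deltas:
    - [[-0.045, 0, 0, 0], [-0.09, 0, 0, 0], [-0.135, 0, 0, 0], [-0.18, 0, 0, 0], [-0.2, 0, 0, 0]]

```text
time: 21.7
ee_pos: [0.5086, -0.1992, 0.2292]
tcp_rot: [-90.0, 0.0, 47.0]
wrist_force: [0.6, 0.1, 0.2]
opening: 0.0782
```

>>> move_arm:
  deltas:
    - [[0, 0, 0, 0], [0, 0, 0, 0]]

```text
time: 21.9
ee_pos: [0.5109, -0.1973, 0.229]
tcp_rot: [-90.0, -0.0, 47.1]
wrist_force: [-0.0, -0.2, -0.3]
opening: 0.0778
```

```bash
python3 chk.py
python3 - <<'E'
from h import *
c=camera("scene"); a=cv2.resize(c["color"][100:280,260:440],(560,560),interpolation=cv2.INTER_CUBIC)
t=np.load("pics/chk.npy",allow_pickle=True).item()
cv2.imwrite("pics/fin.png",a)
P=cloud(t); q=np.argwhere((P[...,2]>.075)&(P[...,2]<.1)); q=q[(q[:,1]>305)&(q[:,1]<370)&(q[:,0]>145)&(q[:,0]<210)][:,::-1]
h=cv2.convexHull(q.astype(np.int32))[:,0]; print("crate prop",onz(t,h,.086).mean(0),len(q),np.median(P[q[:,1],q[:,0],2]))
E
```

```text
21.9 [ 0.5109 -0.1973  0.229 ] [-9.003e+01 -3.000e-02  4.707e+01]
outer 20.90625 [0.476  0.0951] uv -0.0344 -0.1535
outer 1258.40625 [0.5902 0.2206] uv 0.0329 0.0022
hole 100.28125 [0.5593 0.2309] uv 0.0004 0.002
hole 85.90625 [0.596 0.184] uv 0.0503 -0.0306
hole 93.09375 [0.6152 0.244 ] uv 0.0491 0.0324
crate prop [ 0.64671834 -0.0488787   0.086     ] 317 0.08633430236985218
```

View pics/fin.png

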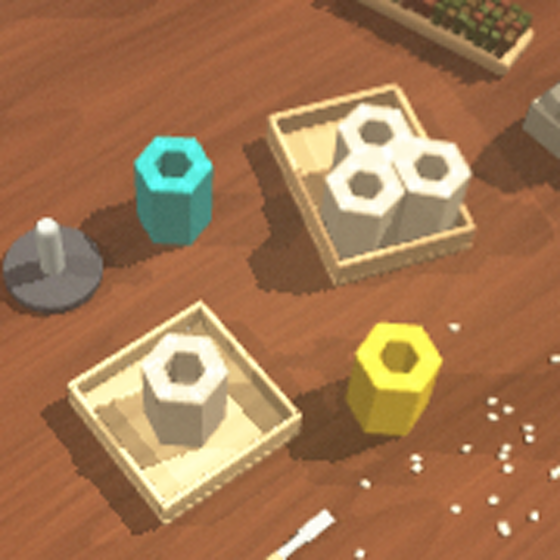

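The final view shows the prop upright in the crate (185,385) and the nested trio in the tray (375,130; 365,185; 432,165) with no visible gaps. Handing in.

```bash
python3 -c "from workcell import *; print(job_done())"
```

```text
the job is handed in; nothing more can be done
None
```

The sound prop is nested in the tray, the other prop stands upright in the crate, and I handed the job in at about 22 s of the 58 s allowed.

- **Finding the sound prop:** The prop that started at (0.63, -0.23) slid all the way down the gauge post onto the plate, with no resistance at the lump height. Contact came at an underside height of about 12 mm, peaking at 23 N.
- **Tray:** I pushed that prop into the notch until the pair stopped against the far wall, at a peak of about 28 N. The last top view puts the pair 50 mm and 49 mm to tray +x, which matches the wall position. The nested prop's centre is at about 0 mm, and no gaps show at the notch faces.
- **Crate:** The other prop stands upright near the centre of the crate. I took it as the faulty one by elimination and did not try it on the post.

**Checks that disagreed:**
- The nested prop measured about 49.5 mm from the pair instead of the nominal 52 mm, which I put down to camera error of about 2 mm. The pair's centres measured about 63 mm apart, so there may be a gap of up to 3 mm between the two of them.
- The wrist and top cameras differed by 2 to 4 mm on some positions.

I saw no sign that the brush, carving, carving tool or coloured look-alikes were touched, but I took no before-and-after measurement of them.

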